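# Clear the laser-welding table around the ball vice

## Robot

A 7-joint arm with a two-finger parallel gripper is mounted at the origin on the work surface. World frame = base frame: x ahead of the robot, y to its left, z up, the work surface at z = 0. Lengths are in mm, angles in rad, forces in N, time in s.
With the tool pointing down it reaches from about 400 to 875 mm from the base axis. Payload 4.4 kg.
Tool frame: the origin (TCP) lies between the finger pads; the fingertips stand 19 mm ahead of it and the grasp point (between the pads) is the TCP; z points along the fingers, y is the line along which they close (so a half turn about z gives the same grasp; the last joint's range is limited). The gripper opens to 85 mm and grips with 20 to 120 N. Pads are 22 mm wide; open, the fingers measure 114 mm over their backs; the gripper's body (76 mm by 85 mm) begins 54 mm behind the grasp point. The pads swing forward as they close: fully open they stand 13 mm farther back than shut.
Start: joints at [-1.232, 0.628, 0.038, 1.517, -0.027, 0.996, -0.02], TCP at [255.971, 597.492, 219.113] pointing down, gripper open.
Joint ranges: [-3.06, 3.06], [-0.37, 2.12], [-1.25, 1.32], [0.18, 2.47], [-1.1, 4.24], [0.23, 1.98], [-2.94, 2.94]. Speed limits (rad/s): [2.57, 2.57, 3.14, 3.14, 3.14, 3.14, 3.14].

## Interface

Orientations are given as a unit quaternion [x, y, z, w].
In Python, from station import ctrl, gripper_to, cams gives the robot as it stands. The module is installed in compiled form; this text tells all that it offers. Calls block until the motion is done:
- ctrl.goto(position, orientation): joint-space move of the TCP to a pose.
- ctrl.movel(position, v=150, frame=None, stop_force=None): straight line of the TCP; frame=None keeps the orientation; v is the mean speed in mm/s. With stop_force (N) it stops when the force on the tool has changed by that much, and returns True; else False.
- ctrl.goto_joints(angles): joint-space move.
- gripper_to(opening): opening from 0.0 (shut) to 1.0 (fully open); the grip force is fixed at half the most; returns when the fingers have stopped.
- ctrl.wait(seconds).
- ctrl.inverse_kinematics(position, orientation): joint angles nearest the present ones, or None.
- cams.snapshot(name): name is "scene" or "top"; returns a dict with "img" (384x512x3 uint8, red, green, blue), "mtx" (3x3 intrinsics, pixels), "distortion" ([k1, k2, p1, p2, k3] as OpenCV has them; the pictures are not rectified), "R" (3x3) and "t" (3): a world point X has camera coordinates R X + t. Camera axes: x right, y down, z forward; pixel columns grow to the right and rows downward; lengths in mm; the calibration is good to about 2 mm. A picture is of the moment at which its call begins. There is no depth.
A pose or a line that the arm cannot do raises ctrl.PlanningError and nothing moves.
- ctrl.sign_off(): hands the job in; it is judged then, once.
Readings, each from a call of its own:
- ctrl.read_time_s(): time.
- ctrl.read_joint_pos(): joint angles.
- ctrl.read_qd(): joint speeds.
- ctrl.read_joint_torque(): joint torques, N m.
- ctrl.read_ee_pos(): TCP position.
- ctrl.read_tool_rot(): TCP orientation.
- ctrl.read_contact_force(): force on the tool from outside, world axes, zero at the start.
- ctrl.read_wrist_torque(): the same for the moment, N m.
- ctrl.read_width(): opening from 0.0 (shut) to 1.0 (fully open).
- ctrl.read_grip_force(): force on a finger pad.
Only numpy, scipy, OpenCV 4.12 (cv2) and the standard library are available. Lean on these libraries where they do the work, as an engineer would, in place of code of your own. Each camera call takes 0.05 s, during which the arm holds its last target. There are 200 camera calls.

## Task

The slotted table of the laser welder is littered with steel offcuts crowding the ball vice. First slide the vice, always standing flat on the table and never lifted or tipped, from the ringed welding mark to the square parking mark, centred on it, and leave it there while you clear every offcut from the table into the black scrap bin. Then slide the vice back, again without lifting, and leave it well centred in the welding ring; do not disturb the screwdriver and the tin.

Things in the scene. Friction and masses are not known exactly. Their poses are not given: they have to be found in the camera images.
- vice: small ball vice, loose, 0.65 to 0.9 kg, 81 mm high: dark round foot 90 mm across, aluminium ball 68 mm, on top a steel jaw block 44 (its x) x 30 mm (its y), straight sides from 56 to 81 mm above the table, centred over the foot. Grip the block across its y; a blue cross handle sticks out 52 mm on the +x side at 66 mm height. Origin: centre of the foot's underside, z up
- weld_mark: welding mark, a flat painted yellow ring on the table, 108 mm across, with four short ticks pointing outward; origin at its centre on the table. The vice's foot stands concentric inside it with about 7 mm showing all round
- park_mark: parking mark, a flat painted yellow square outline 112 mm on a side, no ticks; origin at its centre on the table
- bin: open black scrap bin fixed to the table, 190 mm (its x) by 140 mm (its y), 55 mm high, walls and floor about 4 mm; origin: centre of its underside, on the table. It may be on the left or on the right
- bar: steel offcut, plain bar 46 (x) x 18 (y) x 16 (z) mm; origin: centre of its underside (as for all offcuts). May be absent
- angle: steel offcut of L section, 40 mm long (x), foot 34 mm wide (y) and 10 mm thick, upright leg 10 mm thick along the foot's +y edge, 28 mm high in all; best gripped over its 40 mm length. May be absent
- tube: steel tube offcut standing on end, 30 mm outside and 20 mm inside diameter, 24 mm high (z). May be absent
- step: stepped steel offcut 42 (x) x 24 (y) mm, 11 mm high, 22 mm high over the 18 mm at its -x end. May be absent
- stub: solid round steel bar stub standing on end, 26 mm diameter, 26 mm high (z). May be absent
- plate: flat steel plate offcut 50 (x) x 28 (y) x 12 (z) mm with an 8 mm wide slot cut 20 mm deep into its +x end. Origin: underside, middle of the 50 mm length and of the width. May be absent
- console: joystick control console fixed to the table, grey, 170 (x) x 120 (y) x 30 mm with a black joystick on its -x part rising to 78 mm; origin: centre of its underside. Bystander, on the other side of the table from the bin
- driver: screwdriver 170 mm long, red grip lying on the table on the near side of the parking mark, 26 mm thick; origin about its middle, x towards its tip. Bystander
- tin: closed round aluminium tin, 70 mm across, 45 mm high, standing on the far side of the parking mark; origin: centre of its underside. Bystander
There are look-alikes about, which are no part of the job. Leave any orange look-alike of the plate alone.

How it is judged (in metres and radians):
On the way, in this order (a step that is already met when the one before it is completed fails the run):
1. the vice has been slid onto the parking mark (centre within 15 mm) and stands still (horizontal distance between vice and park_mark below 0.015 m and linear speed of vice below 0.02 m/s and angle between vice's own z axis and vertical below 0.06 rad and height (world z) of vice below 0.004 m), for 0.3 s.
2. with the vice still at the parking mark (within 50 mm), every offcut lies in the scrap bin (horizontal distance between vice and park_mark below 0.05 m and x of bar in the frame of bin between -0.095 and 0.095 m and y of bar in the frame of bin between -0.07 and 0.07 m and z of each of bar, angle, tube, step, stub, plate in the frame of bin below 0.05 m and linear speed of each of bar, angle, tube, step, stub, plate below 0.05 m/s and x of angle in the frame of bin between -0.095 and 0.095 m and y of angle in the frame of bin between -0.07 and 0.07 m and x of tube in the frame of bin between -0.095 and 0.095 m and y of tube in the frame of bin between -0.07 and 0.07 m and x of step in the frame of bin between -0.095 and 0.095 m and y of step in the frame of bin between -0.07 and 0.07 m and x of stub in the frame of bin between -0.095 and 0.095 m and y of stub in the frame of bin between -0.07 and 0.07 m and x of plate in the frame of bin between -0.095 and 0.095 m and y of plate in the frame of bin between -0.07 and 0.07 m), for 0.3 s.
3. the vice has been slid back onto the welding mark (centre within 10 mm) (horizontal distance between vice and weld_mark below 0.01 m and linear speed of vice below 0.02 m/s and angle between vice's own z axis and vertical below 0.06 rad and height (world z) of vice below 0.004 m), for 0.2 s.
At the end, for the whole second after the job is handed in: all offcuts present lie at rest inside the scrap bin (origins within its outline and below 50 mm), and the vice stands upright and still on the table, released, its centre within 10 mm of the welding mark's centre (all of step 3 and x of bar in the frame of bin between -0.095 and 0.095 m and y of bar in the frame of bin between -0.07 and 0.07 m and z of each of bar, angle, tube, step, stub, plate in the frame of bin below 0.05 m and linear speed of each of bar, angle, tube, step, stub, plate below 0.05 m/s and x of angle in the frame of bin between -0.095 and 0.095 m and y of angle in the frame of bin between -0.07 and 0.07 m and x of tube in the frame of bin between -0.095 and 0.095 m and y of tube in the frame of bin between -0.07 and 0.07 m and x of step in the frame of bin between -0.095 and 0.095 m and y of step in the frame of bin between -0.07 and 0.07 m and x of stub in the frame of bin between -0.095 and 0.095 m and y of stub in the frame of bin between -0.07 and 0.07 m and x of plate in the frame of bin between -0.095 and 0.095 m and y of plate in the frame of bin between -0.07 and 0.07 m); the robot touches nothing.
It fails at once if the vice is lifted (more than 10 mm) or tipped (more than 0.2 rad) (height (world z) of vice above 0.01 m or angle between vice's own z axis and vertical above 0.2 rad).
It fails at once if the screwdriver or the tin is pushed more than 30 mm from its place (distance of any of driver, tin from where it was at the start of the episode above 0.03 m).
Of bar, angle, tube, step, stub, plate only 4 to 6 are there at a start; the rules pass over those that are not, and their reading is None.
At some moment in a run one of bar, angle, tube, step, stub, plate may be knocked a few centimetres aside while the robot is not near it.
Once in a run the grip may slacken for a moment while it holds something.
It also fails if it takes over 210 s, if anything falls off the work surface, if the arm or the gripper's body presses on something with over 40 N, if the wrist force passes 120 N, or if a joint passes its speed limit or range.

## Working session

There is one attempt and no reset: what is moved stays moved. The work goes in short steps, each a Python script; the robot and the scene stay as the last script left them, time stands still between calls to the robot, and variables do not carry over. Pictures are saved under pics/ and viewed, at most 14 in all, crops included, and the job is handed in when it is done.

```bash
mkdir -p pics; cat > h.py <<'E'
import numpy as np, cv2
from station import ctrl, gripper_to, cams
from scipy.spatial.transform import Rotation as Rn
def snap(n,f=None):
    s=cams.snapshot(n)
    if f: cv2.imwrite('pics/'+f,s['img'][...,::-1])
    return s
def p2w(s,uv,z=0):
    uv=np.array(uv,float).reshape(-1,1,2); R=np.array(s['R']);t=np.array(s['t'])
    n=cv2.undistortPoints(uv,np.array(s['mtx']),np.array(s['distortion']))[:,0]
    d=np.c_[n,np.ones(len(n))]@R; c=-R.T@t
    return c+d*((z-c[2])/d[:,2])[:,None]
def w2p(s,X):
    return cv2.projectPoints(np.array(X,float).reshape(-1,1,3),cv2.Rodrigues(np.array(s['R']))[0],np.array(s['t'],float),np.array(s['mtx']),np.array(s['distortion']))[0][:,0]
def rect(s,x0,x1,y0,y1,z,f,sc=1.0):
    "rectified top view at height z; row 0 = x1 (far), col 0 = y1 (left)"
    W=int((y1-y0)*sc);H=int((x1-x0)*sc)
    c,r=np.meshgrid(np.arange(W),np.arange(H))
    P=np.stack([x1-r/sc,y1-c/sc,np.full(c.shape,z)],-1).reshape(-1,3)
    m=w2p(s,P).reshape(H,W,2).astype(np.float32)
    o=cv2.remap(s['img'],m[...,0],m[...,1],cv2.INTER_CUBIC)
    if f: cv2.imwrite('pics/'+f,o[...,::-1])
    return o
def down(yaw):
    "tool down, closing line (tool y) at angle yaw in world"
    y=np.array([np.cos(yaw),np.sin(yaw),0]);z=np.array([0,0,-1.]);x=np.cross(y,z)
    return Rn.from_matrix(np.c_[x,y,z]).as_quat()
E
python3 - <<'E'
from h import *
for n in('scene','top'):
    s=snap(n,n+'1.png');R=np.array(s['R']);print(n,-R.T@s['t'],R[2]);
    print(p2w(s,[[0,0],[511,0],[0,383],[511,383],[256,192]]).round())
b=cv2.resize(cv2.imread('pics/top1.png'),(800,600),interpolation=cv2.INTER_CUBIC);cv2.imwrite('pics/top1b.png',b)
E
```

```text
scene [1358.24850532 -452.38840038  581.56699825] [-0.73631786  0.4360461  -0.51739715]
[[-10518.   -782.      0.]
 [ -4162.  10516.      0.]
 [   854.   -642.      0.]
 [  1286.     88.      0.]
 [   552.     34.      0.]]
top [ 472.49346882  -11.12353949 1082.80497598] [ 0.09721458 -0.0070014  -0.99523882]
[[1023.  606.    0.]
 [1060. -635.    0.]
 [ 130.  537.    0.]
 [ 156. -609.   -0.]
 [ 573.  -24.    0.]]
```

View pics/top1b.png

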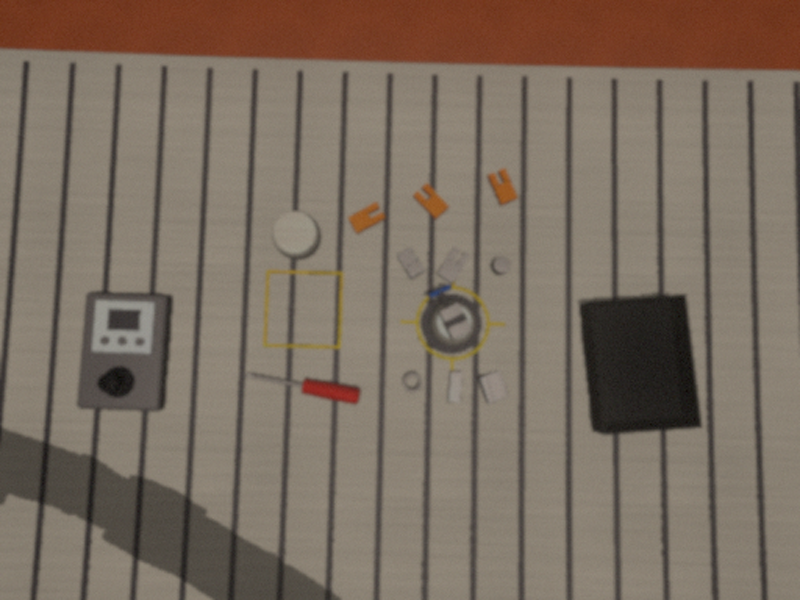

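View pics/scene1.png

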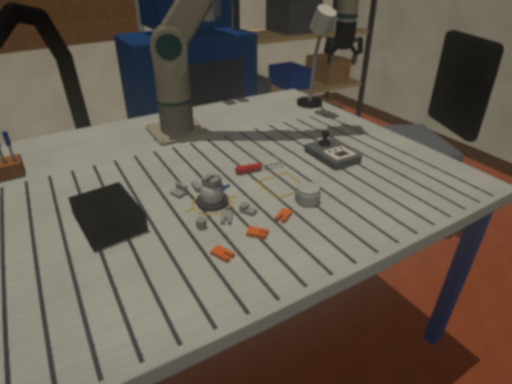

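The top picture shows the vice in its ring at about (452,322) and the parking square at about (304,309). The bin is at (640,363), the tin at (296,234) and the driver at (330,388). There are six grey offcuts, at (411,263), (453,264), (500,265), (411,380), (455,386) and (492,387), and three orange decoys behind them.

```bash
python3 - <<'E'
from h import *
s=snap('top')
k=512/800
o=rect(s,420,720,-150,250,0,None,2.0)
for i in range(0,400,50): cv2.putText(o,str(250-i),(i*2,10),0,.35,(255,0,0));o[::8,i*2]=(255,0,0)
for i in range(0,300,50): cv2.putText(o,str(720-i),(0,i*2+10),0,.35,(0,0,255));o[i*2,::8]=(0,0,255)
cv2.imwrite('pics/r1.png',o[...,::-1])
z={'vice':(452,322,81),'park':(304,309,0),'bin':(640,363,50),'tin':(296,234,45)}
for n,(u,v,h) in z.items(): print(n,p2w(s,[u*k,v*k],h).round(1))
# park/weld from yellow mask
hsv=cv2.cvtColor(s['img'],cv2.COLOR_RGB2HSV)
m=cv2.inRange(hsv,(18,110,60),(35,255,255))
ys,xs=np.nonzero(m);P=p2w(s,np.c_[xs,ys])
for n,sel in(('park',P[:,1]>110),('weld',P[:,1]<110)):
    q=P[sel][:,:2];print(n,len(q),cv2.minAreaRect(q.astype(np.float32)),q.mean(0))
E
```

```text
vice [[536.2 -96.8  81. ]]
park [[555.4 121.1   0. ]]
bin [[ 486.3 -370.1   50. ]]
tin [[661.9 131.4  45. ]]
park 201 ((556.0703735351562, 145.87193298339844), (71.02676391601562, 117.10523223876953), 89.9796142578125) [555.7052469  159.77117144]
weld 478 ((541.783447265625, -33.21870422363281), (294.77471923828125, 127.4011001586914), 84.41857147216797) [541.95280601 -37.54330024]
```

View pics/r1.png

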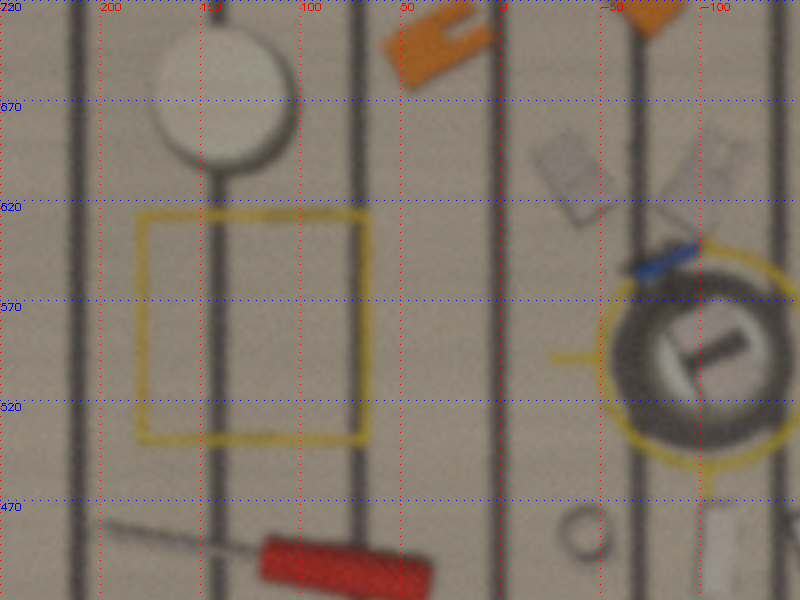

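```bash
python3 - <<'E'
from h import *
ims=[snap('top') for _ in range(4)];s=ims[0];s['img']=np.mean([i['img'] for i in ims],0).astype(np.uint8)
def gr(x0,x1,y0,y1,z,sc):
    o=rect(s,x0,x1,y0,y1,z,None,sc)
    o=np.clip((o.astype(float)-20)*1.6,0,255).astype(np.uint8)
    for y in range(y0,y1,20):
        c=int((y1-y)*sc); 
        if c<o.shape[1]: cv2.putText(o,str(y),(c,10),0,.33,(255,0,0));o[::10,c]=(255,0,0)
    for x in range(x0,x1,20):
        r=int((x1-x)*sc)
        if r<o.shape[0]: cv2.putText(o,str(x),(0,r+4),0,.33,(0,0,255));o[r,::10]=(0,0,255)
    return o
a=gr(600,680,-180,20,18,4.0);b=gr(420,500,-180,20,18,3.5);
cv2.imwrite('pics/off.png',np.vstack([a,cv2.resize(b,(800,280))])[...,::-1])
v=gr(480,620,-180,0,81,4.2);cv2.imwrite('pics/vice.png',v[...,::-1])
hsv=cv2.cvtColor(s['img'],cv2.COLOR_RGB2HSV)
m=cv2.inRange(hsv,(18,100,50),(38,255,255));ys,xs=np.nonzero(m);P=p2w(s,np.c_[xs,ys])[:,:2]
c=np.array([541.5,-105.])
from scipy.optimize import least_squares
for i in range(5):
    d=np.linalg.norm(P-c,axis=1);q=P[abs(d-52)<7-i*.5]
    r=least_squares(lambda p:np.hypot(q[:,0]-p[0],q[:,1]-p[1])-p[2],[*c,52],loss='soft_l1');c=r.x[:2]
print('weld',r.x,len(q))
q=P[(P[:,1]>50)&(P[:,1]<200)&(P[:,0]>490)&(P[:,0]<625)];print('park',cv2.minAreaRect(q.astype(np.float32)),(np.percentile(q,2,axis=0)+np.percentile(q,98,axis=0))/2)
bl=cv2.inRange(hsv,(100,90,30),(130,255,255));ys,xs=np.nonzero(bl);Q=p2w(s,np.c_[xs,ys],66);Q=Q[np.linalg.norm(Q[:,:2]-c,axis=1)<90];print('blue',Q.mean(0),len(Q),np.linalg.svd(Q[:,:2]-Q.mean(0)[:2])[2])
g=cv2.cvtColor(s['img'],cv2.COLOR_RGB2GRAY);ys,xs=np.nonzero(g<45)
for z in(0,55):
    Q=p2w(s,np.c_[xs,ys],z);Q=Q[(Q[:,1]<-260)&(Q[:,1]>-480)&(Q[:,0]<600)&(Q[:,0]>370)];print('bin',len(Q),cv2.minAreaRect(Q[:,:2].astype(np.float32)),np.percentile(Q,[2,98],axis=0)[:,:2].tolist())
E
```

```text
weld [ 540.94305972 -103.71307032   53.74846559] 290
park ((556.7473754882812, 123.0555419921875), (117.5597152709961, 119.00950622558594), 89.6069107055664) [556.33432978 123.14756712]
blue [581.1689753  -76.73846311  66.        ] 23 [[-0.44355617  0.89624658]
 [-0.89624658 -0.44355617]]
bin 5567 ((487.49267578125, -385.4312744140625), (198.603271484375, 156.90264892578125), 5.787835597991943) [[393.255389141873, -462.1737998693525], [580.6823024754813, -308.911438007923]]
bin 5567 ((486.7308349609375, -366.418701171875), (188.51539611816406, 148.9329376220703), 5.787840843200684) [[397.2802084572125, -439.2631512564778], [575.1869584539004, -293.78559837670144]]
```

View pics/off.png

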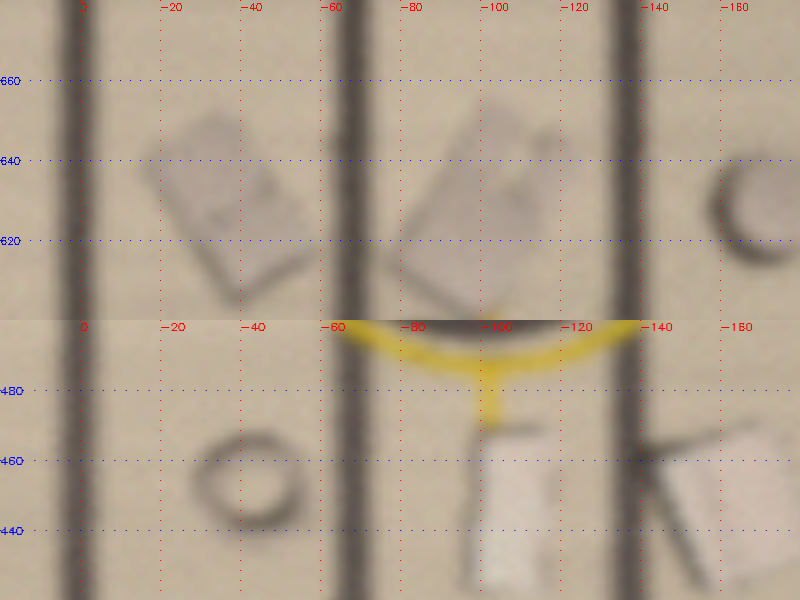

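View pics/vice.png

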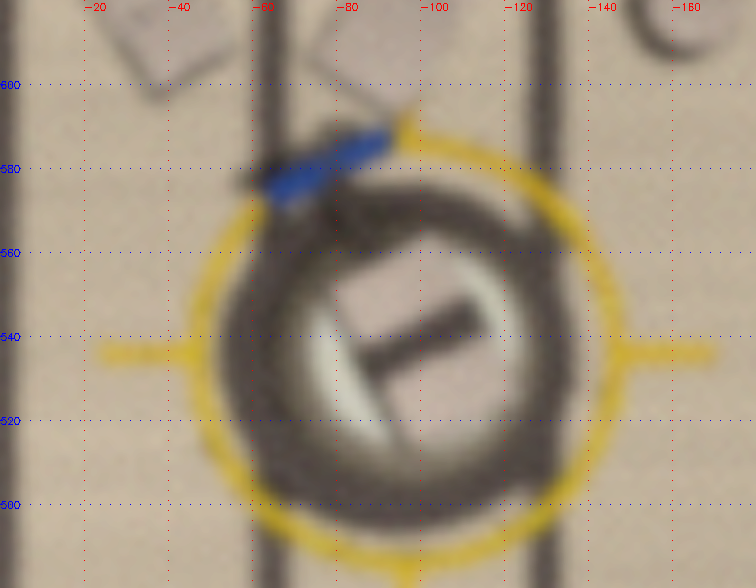

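The crops show the block's centre at about (539,-102) with the vice turned roughly 24.5°. The weld mark is at (541,-103.7), the park mark at (556.4,123.1) and the bin centre at (487,-366) turned 5.8°. I'll slide the vice to the parking mark now.

```bash
cat >> h.py <<'E'
def yawpick(p,yaw):
    "of the two equivalent yaws take the one with the smaller |q7|"
    best=None
    for y in(yaw,yaw+np.pi):
        j=ctrl.inverse_kinematics(list(p),list(down(y)))
        if j is not None and (best is None or abs(j[6])<best[0]): best=(abs(j[6]),y)
    return best[1]
E
python3 - <<'E'
from h import *
c=np.array([540,-103.]);yaw=np.radians(24.5)
y=yawpick([*c,200],yaw+np.pi/2);print('tool yaw',np.degrees(y),ctrl.read_time_s())
q=list(down(y))
ctrl.goto([*c,200],q);print(ctrl.read_joint_pos())
gripper_to(.8)
print(ctrl.movel([*c,110],v=120),ctrl.movel([*c,77.],v=40,stop_force=10),ctrl.read_ee_pos(),ctrl.read_contact_force())
gripper_to(0.);print(ctrl.read_width(),ctrl.read_grip_force(),ctrl.read_contact_force(),ctrl.read_ee_pos(),ctrl.read_time_s())
snap('top','g.png')
E
```

```text
tool yaw 294.5 0.35
[-0.30390909  0.59740531  0.68969533  1.83401091 -0.48183254  0.88437578
 -0.52626   ]
False False [ 540.17998743 -103.12689136   77.14774437] [ 0.23419166  0.8968854  -0.24815948]
0.00042515162381294224 0.0 [ 0.43971503 -0.81402423 -0.4802869 ] [ 539.98494875 -102.99376157   77.00079586] 5.8583
```

```bash
python3 - <<'E'
from h import *
print(ctrl.read_tool_rot(),ctrl.read_width(),ctrl.read_grip_force())
s=snap('scene');a=snap('top')
u=w2p(s,[540,-103,70])[0];v=w2p(a,[540,-103,70])[0];print(u,v)
def crop(i,u,r=60):
    x,y=map(int,u);return cv2.resize(i[y-r:y+r,x-r:x+r],(400,400),interpolation=cv2.INTER_CUBIC)
cv2.imwrite('pics/c1.png',np.hstack([crop(s['img'],u),crop(a['img'],v)])[...,::-1])
E
```

```text
[9.77228152e-01 2.12191280e-01 4.32227136e-06 1.12238543e-05] 0.0009446912469111665 0.0
[210.33323758 181.45716205] [291.68709962 204.74840241]
```

View pics/c1.png

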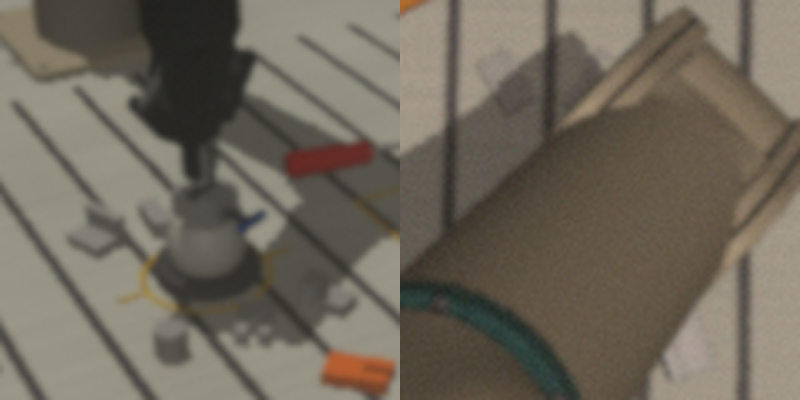

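```bash
python3 - <<'E'
from h import *
s=snap('scene');x0,y0=210-60,181-60
for z in(0,56,81,96,110):
    print(z,(w2p(s,[540,-103,z])[0]-[x0,y0])*400/120)
for X in([595,-103,0],[486,-103,0],[541,-50,0],[541,-157,0]): print((w2p(s,X)[0]-[x0,y0])*400/120)
E
```

```text
0 [205.96435788 273.55308306]
56 [202.1035005  216.33618247]
81 [200.32293122 189.73834381]
96 [199.23729757 173.45490664]
110 [198.21218689 158.03249871]
[235.0618753  305.82862398]
[179.51986785 244.19060813]
[262.50024284 256.8500902 ]
[146.94953242 292.46076646]
```

```bash
python3 - <<'E'
from h import *
def crop(i,r=36):
    x,y=210,178;i=np.clip(i.astype(float)*1.7,0,255).astype(np.uint8);return cv2.resize(i[y-r:y+r,x-r:x+r],(400,400),interpolation=cv2.INTER_CUBIC)
a=crop(snap('scene')['img'])
gripper_to(.8);print(ctrl.read_width(),ctrl.read_ee_pos())
b=crop(snap('scene')['img'])
cv2.imwrite('pics/c2.png',np.hstack([a,b])[...,::-1])
E
```

```text
0.798830712565533 [ 539.9833202  -103.01600501   77.0004178 ]
```

View pics/c2.png

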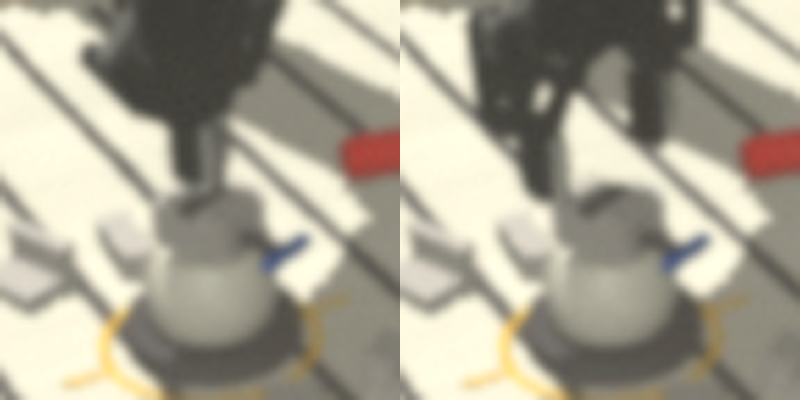

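The picture shows the shut fingertips ending at the block's top, about 80 mm up, so they sit higher than the stated 19 mm offset gives. I'll go lower with a force guard.

```bash
python3 - <<'E'
from h import *
print(ctrl.movel([540,-103,60.],v=30,stop_force=5),ctrl.read_ee_pos(),ctrl.read_contact_force())
gripper_to(.0);print(ctrl.read_width(),ctrl.read_grip_force(),ctrl.read_contact_force(),ctrl.read_ee_pos(),ctrl.read_time_s())
b=snap('scene')['img'];x,y,r=210,178,36;b=np.clip(b.astype(float)*1.7,0,255).astype(np.uint8)
cv2.imwrite('pics/c3.png',cv2.resize(b[y-r:y+r,x-r:x+r],(400,400),interpolation=cv2.INTER_CUBIC)[...,::-1])
E
```

```text
False [ 539.97574674 -103.1160815    59.94717273] [-0.38085027  0.12595633  0.116621  ]
0.33017058863322135 58.48190903663635 [-0.37426329  1.51199229  4.75705634] [ 540.05351992 -102.38882669   60.38053904] 7.975
```

View pics/c3.png

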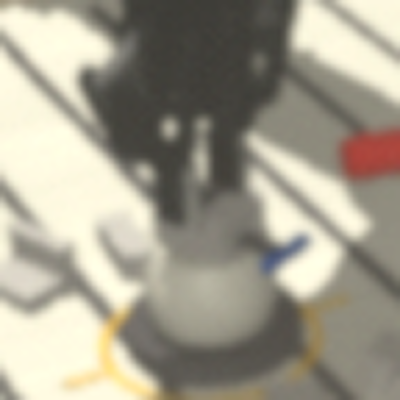

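Now gripped, at a width of 0.33 (about 28 mm). Sliding to the parking mark.

```bash
python3 - <<'E'
from h import *
a=np.array([540,-103.]);b=np.array([556.4,123.])
for f in np.linspace(0,1,5)[1:]:
    p=a+f*(b-a);ctrl.movel([*p,60.],v=60);print(ctrl.read_width(),ctrl.read_grip_force(),np.round(ctrl.read_contact_force(),1),np.round(ctrl.read_ee_pos(),1))
ctrl.wait(.2)
gripper_to(.8)
ctrl.movel([*b,150],v=150)
ctrl.goto([487,-300,230],list(ctrl.read_tool_rot()))
ctrl.wait(.1);print(ctrl.read_time_s())
ims=[snap('top') for _ in range(4)];s=ims[0];s['img']=np.mean([i['img'] for i in ims],0).astype(np.uint8)
def gr(x0,x1,y0,y1,z,sc):
    o=rect(s,x0,x1,y0,y1,z,None,sc)
    o=np.clip((o.astype(float)-20)*1.6,0,255).astype(np.uint8)
    for y in range(y0,y1,20):
        c=int((y1-y)*sc); 
        if c<o.shape[1]: cv2.putText(o,str(y),(c,10),0,.33,(255,0,0));o[::10,c]=(255,0,0)
    for x in range(x0,x1,20):
        r=int((x1-x)*sc)
        if r<o.shape[0]: cv2.putText(o,str(x),(0,r+4),0,.33,(0,0,255));o[r,::10]=(0,0,255)
    return o
o=gr(410,670,-190,190,15,2.1);cv2.imwrite('pics/p2.png',o[...,::-1])
E
```

```text
0.3306448964011565 59.98614728450775 [ 0.5 -5.5  1.8] [544.9 -47.9  60.3]
0.3254946892432964 60.14546513557434 [-0.7 -5.2  3.7] [548.5   8.8  60.3]
0.3286792605360788 60.22379457950592 [-0.7 -5.4  4.2] [552.4  65.   60.3]
0.3272733030637338 60.274919271469116 [ 0.1 -5.4  5.7] [556.3 121.2  60.3]
15.5083
```

View pics/p2.png

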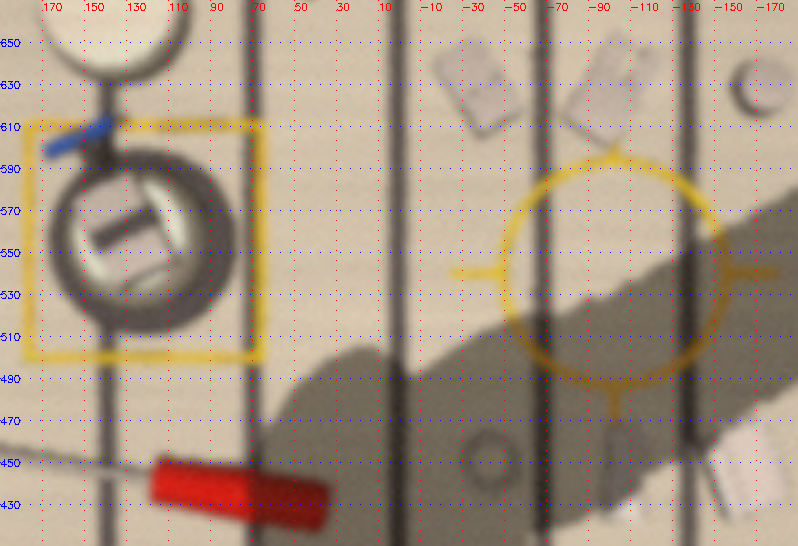

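The vice stands centred in the square to within about 2 mm, and all six offcuts are still where they were. Next I'll touch the table with the fingers shut to calibrate tip height, then pick the offcuts one at a time.

```bash
cat >> h.py <<'E'
BIN=np.array([487,-366.]);BY=np.radians(5.8)
ZT=3.0 # TCP grasp height, set after touch test
def binpt(lx,ly):
    c,s=np.cos(BY),np.sin(BY);return BIN+[c*lx-s*ly,s*lx+c*ly]
def pick(name,x,y,yaw,op,z,drop):
    "close along yaw (deg) at x,y; drop at bin-local point, closing along bin x"
    a=yawpick([x,y,150],np.radians(yaw));q=list(down(a))
    ctrl.goto([x,y,150],q);gripper_to(op)
    ctrl.movel([x,y,60],v=200)
    hit=ctrl.movel([x,y,z],v=50,stop_force=6)
    zz=ctrl.read_ee_pos()[2]
    gripper_to(0.);w=ctrl.read_width();g=ctrl.read_grip_force()
    print(name,'hit',hit,'z',round(zz,1),'w mm',round(w*85,1),'g',round(g,1),np.round(ctrl.read_contact_force(),1))
    if w<.08: gripper_to(op);ctrl.movel([x,y,150],v=200);return False
    ctrl.movel([x,y,150],v=150)
    p=binpt(*drop);b=yawpick([*p,150],BY);ctrl.goto([*p,150],list(down(b)))
    w2=ctrl.read_width();print('  over bin w',round(w2*85,1),round(ctrl.read_grip_force(),1))
    if w2<.08: return False
    ctrl.movel([*p,z+35],v=150);gripper_to(min(1,w2+.22));ctrl.movel([*p,150],v=250)
    print('  t',ctrl.read_time_s());return True
E
python3 - <<'E'
import h
from h import *
gripper_to(0.);x,y=520,-235
a=yawpick([x,y,100],np.pi/2);ctrl.goto([x,y,100],list(down(a)))
ctrl.movel([x,y,35],v=150);print(ctrl.movel([x,y,-8],v=25,stop_force=5))
zt=ctrl.read_ee_pos()[2];print(zt,ctrl.read_contact_force());ctrl.movel([x,y,100],v=150)
if 15<zt<25 or -8<zt<8:
    pick('angle',445,-162,19,.75,max(zt,-3)+4,(45,-30))
E
```

```text
False
-7.871607002834985 [-0.21831935 -0.04137378 -0.13281241]Traceback (most recent call last):
  File "<stdin>", line 8, in <module>
  File "h.py", line 44, in pick
    hit=ctrl.movel([x,y,z],v=50,stop_force=6)
station.PlanningError: the arm cannot follow that straight line within its joint ranges
```

```bash
python3 - <<'E'
from h import *
gripper_to(0.);x,y=520,-235
a=yawpick([x,y,100],np.pi/2);ctrl.goto([x,y,100],list(down(a)))
ctrl.movel([x,y,0],v=150);print(ctrl.movel([x,y,-45],v=25,stop_force=4),np.round(ctrl.read_ee_pos(),1),np.round(ctrl.read_contact_force(),1))
zt=ctrl.read_ee_pos()[2];ctrl.movel([x,y,100],v=150);print(ctrl.read_time_s())
for yw in(19,199):
  for z in (150,60,zt+5): 
    j=ctrl.inverse_kinematics([445,-162,z],list(down(np.radians(yw))));print(yw,z,None if j is None else np.round(j,2))
E
```

```text
True [ 520.  -235.   -12.1] [0.3 0.1 6.5]
27.1
19 150 [ 0.05  0.51  0.34  2.08 -0.29  0.6   0.92]
19 60 [ 0.13  0.67  0.23  2.14 -0.4   0.38  1.02]
19 -7.059560581078484 [ 0.51  0.81 -0.33  2.15  0.85  0.32 -0.22]
199 150 [-0.41  0.81  1.18  2.09 -0.96  0.95 -1.49]
199 60 [-0.2   0.8   0.77  2.15 -1.03  0.62 -1.48]
199 -7.059560581078484 [ 0.03  0.84  0.4   2.16 -1.02  0.34 -1.51]
```

Shut fingers touch the table at a TCP reading of -12, so the tips are about 31 mm shorter than stated. I'll use that as the height reference and let the pick fall back to the opposite yaw when a line can't be planned.

```bash
cat >> h.py <<'E'
def descend(x,y,yaw,z,op):
    a0=yawpick([x,y,150],np.radians(yaw))
    for a in(a0,a0+np.pi):
        try:
            ctrl.goto([x,y,150],list(down(a)));gripper_to(op)
            ctrl.movel([x,y,40],v=200);return ctrl.movel([x,y,z],v=50,stop_force=6)
        except ctrl.PlanningError: 
            if ctrl.read_ee_pos()[2]<140: ctrl.movel([x,y,150],v=200)
    raise RuntimeError('no descent')
def pick(name,x,y,yaw,op,drop,z=-9.5):
    hit=descend(x,y,yaw,z,op);zz=ctrl.read_ee_pos()[2]
    gripper_to(0.);w=ctrl.read_width();g=ctrl.read_grip_force()
    print(name,'hit',hit,'z',round(zz,1),'w mm',round(w*85,1),'g',round(g,1),np.round(ctrl.read_contact_force(),1))
    if w<.08: gripper_to(op);ctrl.movel([x,y,150],v=200);return False
    ctrl.movel([x,y,130],v=150)
    p=binpt(*drop);b=yawpick([*p,130],BY);ctrl.goto([*p,130],list(down(b)))
    w2=ctrl.read_width();print('  over bin w',round(w2*85,1),round(ctrl.read_grip_force(),1))
    if w2<.08: return False
    ctrl.movel([*p,22],v=150);gripper_to(min(1,w2+.2));ctrl.movel([*p,130],v=250)
    print('  t',round(ctrl.read_time_s(),1));return True
E
python3 - <<'E'
from h import *
if pick('angle',445,-162,19,.72,(45,-28)): pick('bar',446,-108,87,.5,(45,28))
s=snap('top');a=rect(s,410,670,-190,20,15,None,2.0);b=rect(s,380,600,-470,-260,4,None,2.0)
o=np.zeros((520,840,3),np.uint8);o[:,:420]=a;o[:440,420:]=b;cv2.imwrite('pics/p3.png',np.clip(o*1.4,0,255).astype(np.uint8)[...,::-1])
E
```

```text
angle hit False z -9.3 w mm 38.6 g 60.4 [-1.3 -0.2  4.1]
  over bin w 38.6 60.3
  t 38.8
bar hit False z -9.3 w mm 16.0 g 59.1 [-0.8 -0.   4.7]
  over bin w 16.2 58.5
  t 46.9
```

```bash
python3 - <<'E'
from h import *
print(pick('tube',452,-43,90,.62,(0,-28)))
print(pick('stub',628,-172.5,90,.6,(0,28)))
print(pick('step',628,-37.6,123,.6,(-45,-28)))
print(pick('plate',625,-98.5,61.4,.6,(-45,28)))
ctrl.goto([480,-366,250],list(ctrl.read_tool_rot()))
q=list(ctrl.read_joint_pos());q[0]-=.6;ctrl.goto_joints(q)
s=snap('top');a=rect(s,410,670,-190,190,15,None,1.4);b=rect(s,370,610,-480,-250,4,None,1.6)
o=np.zeros((400,920,3),np.uint8);o[:364,:532]=a;o[:384,540:908]=b;o=np.clip(o[:,:910].astype(float)*1.5,0,255).astype(np.uint8)
cv2.imwrite('pics/p4.png',cv2.resize(o,(800,352))[...,::-1]);print(ctrl.read_time_s())
E
```

```text
tube hit False z -9.3 w mm 27.5 g 59.1 [-1.5 -0.2  4.8]
  over bin w 27.3 59.1
  t 55.3
True
stub hit False z -9.1 w mm 24.0 g 58.9 [ 0.1 -0.3  4.1]
  over bin w 23.7 58.8
  t 63.5
True
step hit False z -9.2 w mm 22.1 g 59.4 [0.  0.7 4.7]
  over bin w 21.9 58.8
  t 71.6
True
plate hit False z -9.2 w mm 25.9 g 60.8 [-0.9 -0.2  4.7]
  over bin w 26.1 60.2
  t 79.4
True
81.3833
```

View pics/p4.png

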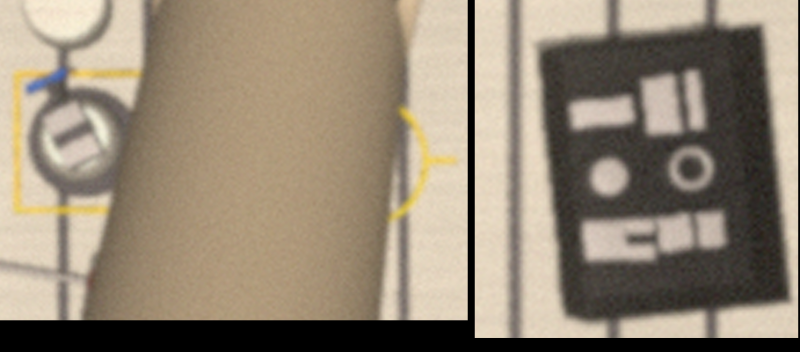

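All six offcuts lie in the bin and the vice is still on the parking mark. Sliding it back.

```bash
python3 - <<'E'
from h import *
a=np.array([556.3,121.5]);b=np.array([540,-104.]);q=list(down(np.radians(294.5)))
ctrl.goto([*a,180],q);gripper_to(.8);ctrl.movel([*a,100],v=150)
print(ctrl.movel([*a,60],v=40,stop_force=6));gripper_to(0.)
print(ctrl.read_width(),np.round(ctrl.read_contact_force(),1),np.round(ctrl.read_ee_pos(),1))
for f in np.linspace(0,1,5)[1:]:
    p=a+f*(b-a);ctrl.movel([*p,60.],v=60);print(round(ctrl.read_width(),3),round(ctrl.read_grip_force(),1),np.round(ctrl.read_contact_force(),1),np.round(ctrl.read_ee_pos(),1))
ctrl.wait(.2);gripper_to(.8);ctrl.movel([*b,160],v=150)
ctrl.goto([480,-366,230],list(ctrl.read_tool_rot()))
q=list(ctrl.read_joint_pos());q[0]-=.6;ctrl.goto_joints(q);ctrl.wait(.1)
ims=[snap('top') for _ in range(4)];s=ims[0];s['img']=np.mean([i['img'] for i in ims],0).astype(np.uint8)
o=rect(s,470,610,-180,-30,0,None,4.0);o=np.clip(o.astype(float)*1.5,0,255).astype(np.uint8);cv2.imwrite('pics/p5.png',o[...,::-1]);print(ctrl.read_time_s())
E
```

```text
False
0.3262000400909224 [-1.4  1.4  5.2] [556.4 121.9  60.5]
0.331 59.3 [2.  7.1 4.8] [553.4  68.6  60.7]
0.328 59.4 [1.3 8.1 6.8] [549.4  12.6  60.7]
0.328 59.6 [0.4 9.2 8.9] [545.5 -43.3  60.8]
0.331 59.8 [ 0.8 10.1 10.5] [541.6 -98.9  60.8]
94.125
```

View pics/p5.png

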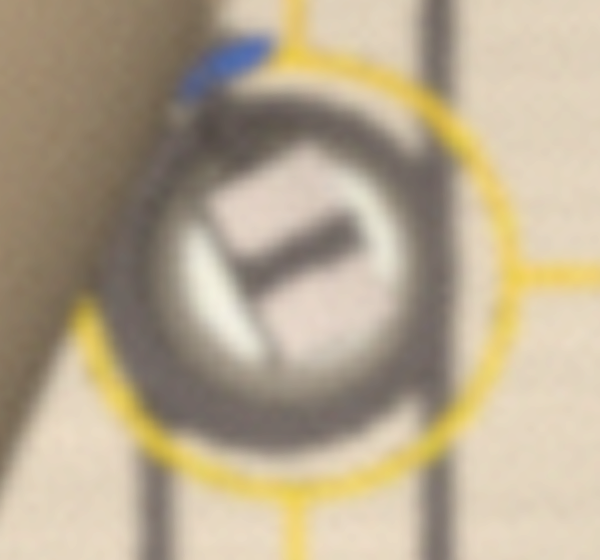

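The foot sits about 5 mm towards +y in the ring, because the arm stopped 5 mm short under friction. I'll regrip and nudge it until the measured TCP position is right.

```bash
python3 - <<'E'
from h import *
a=np.array([541.2,-98.9]);q=list(down(np.radians(294.5)))
ctrl.goto([*a,180],q);gripper_to(.8);ctrl.movel([*a,100],v=150)
print(ctrl.movel([*a,61],v=40,stop_force=6));gripper_to(0.)
print(ctrl.read_width(),np.round(ctrl.read_ee_pos(),1))
t=-103.
while ctrl.read_ee_pos()[1]>-103.6 and t>-112:
    t-=1;ctrl.movel([541.2,t,61],v=20);ctrl.wait(.1);print(t,np.round(ctrl.read_ee_pos(),1),np.round(ctrl.read_contact_force(),1))
ctrl.wait(.2);gripper_to(.8);ctrl.movel([541.2,-103.6,160],v=100)
q=list(ctrl.read_joint_pos());q[0]-=1.2;ctrl.goto_joints(q);ctrl.wait(.1)
ims=[snap('top') for _ in range(4)];s=ims[0];s['img']=np.mean([i['img'] for i in ims],0).astype(np.uint8)
A=rect(s,470,610,-180,-30,0,None,2.6);B=rect(s,370,610,-480,-250,4,None,1.6)
o=np.zeros((400,770,3),np.uint8);o[:A.shape[0],:390]=A;o[:384,400:768]=B
cv2.imwrite('pics/p6.png',np.clip(o.astype(float)*1.5,0,255).astype(np.uint8)[...,::-1]);print(ctrl.read_time_s())
E
```

```text
False
0.32565671910389704 [541.5 -99.2  61.5]
-104.0 [541.5 -99.5  61.7] [-1.1  8.8 11. ]
-105.0 [541.5 -99.7  61.7] [-0.9 10.6 12.9]
-106.0 [541.5 -99.9  61.8] [-1.6 10.8 14.7]
-107.0 [ 541.5 -100.1   61.9] [-1.2 12.6 16.8]
-108.0 [ 541.5 -100.3   61.9] [-0.8 13.7 17.4]
-109.0 [ 541.5 -100.4   62. ] [-1.7 15.7 19.4]
-110.0 [ 541.5 -100.6   62.1] [-2.  16.6 19.9]
-111.0 [ 541.5 -100.8   62.2] [-1.9 17.4 22.6]
-112.0 [ 541.5 -101.    62.3] [-2.7 19.  23.3]
104.7333
```

View pics/p6.png

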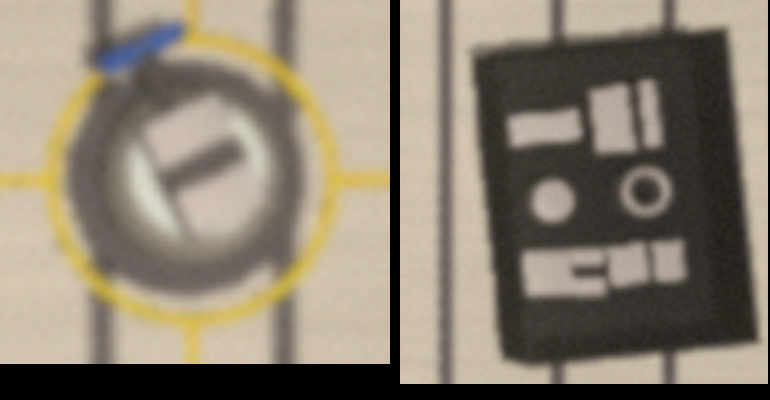

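The vice stands in the ring within a few mm of centre, matching the apparent offset it had at the start. All six offcuts are in the bin and the arm is clear, so I'm handing in.

```bash
python3 - <<'E'
from h import *
print(ctrl.sign_off(),ctrl.read_time_s())
E
```

```text
the job is handed in; nothing more can be done
the job is handed in; nothing more can be done
```

I handed the job in at about 105 s: the vice was slid to the parking mark and back into the welding ring (about 4 mm off centre by camera, limit 10 mm), all six offcuts are in the bin, and the arm never went near the screwdriver or the tin; no verdict was returned.

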